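# Feel along the joints of a curved chair rail

## Robot

A 6-joint arm with a two-finger parallel gripper is mounted at the origin on the work surface. World frame = base frame: x ahead of the robot, y to its left, z up, the work surface at z = 0. Lengths are in m, angles in degrees, forces in N, time in s.
With the tool pointing down it reaches from about 0.35 to 0.975 m from the base axis. Payload 17.4 kg.
Tool frame: the origin (TCP) lies where the fingers leave the gripper's body, on its centre line; the fingertips stand 73 mm ahead of it and the grasp point (between the pads) lies 54 mm ahead of it; z points along the fingers, y is the direction in which the jaws open and shut (so a half turn about z gives the same grasp; the last joint's range is limited). The gripper opens to 85 mm and grips with 20 to 120 N. Pads are 22 mm wide; open, the fingers measure 114 mm over their backs; the gripper's body (76 mm by 85 mm) begins 54 mm behind the grasp point. The pads swing forward as they close: fully open they stand 13 mm farther back than shut.
Start: joints at [-66.681, 6.646, 82.598, -0, 90.757, -2.166], TCP at [0.29, -0.609, 0.304] pointing down, gripper open.
Joint ranges: [-162.19, 162.19], [-47.58, 125.68], [4.15, 143.07], [-65.23, 245.23], [0.69, 171.88], [-170.13, 170.13]. Speed limits (degrees/s): [108.29, 108.29, 127.2, 180, 180, 180].

## Interface

Orientations are given as [roll, pitch, yaw] about the fixed x, y, z axes, in that order (R = Rz(yaw) Ry(pitch) Rx(roll)).
In Python, from workcell import * gives the robot as it stands. The module is installed in compiled form; this text tells all that it offers.
- The arm moves only by the shell command python3 -m creep 'ROWS'. ROWS is JSON, a list of rows, each a list of 7 numbers: the opening, from -1 (shut) to 1 (fully open), then the shift along the tool's x, y, z in m, then the turn, a rotation vector about the tool's x, y, z in degrees. In form: [[grip, dx, dy, dz, ax, ay, az], ...]. A call has 1 to 5 rows; each row is the pose to reach, as a shift and turn from the pose commanded when the call began, along the tool's axes at that moment; what a row does not reach only later rows make up. A row lasts 1/8 s, in which the tool goes at most 62.5 mm and 10.7 degrees, less where a joint would pass 70% of its speed; a pose out of reach is approached as far as the arm can. A call with a gripper value outside its range is refused whole. The fingers move at their own pace and stop on an object; the grip force is fixed at half the most. Time passes only in rows, so rows that repeat a pose let the fingers close. It gives the time, the measured TCP pose, the force and the opening at its end, in the units of the state.
- get_state(): the state, without advancing time (a new reading comes with each control period).
- capture(name): name is "scene" or "top" or "wrist"; returns the picture (420x560x3 uint8, red, green, blue); there is no depth.
- camera_params(name): a dict with "fx", "fy", "cx", "cy" (pixels), "position" and "rotation" of the camera in the world; the wrist camera has in their place "tool_from_camera" (4x4, takes a point from camera to tool coordinates, whose origin is the TCP and whose axes are the flange's). Camera axes: x right, y up, looking along -z (the intrinsics and any distortion apply to the point x, -y, -z); pixel columns grow to the right and rows downward; lengths in m; the calibration is good to about 2 mm. A picture is of the moment at which its call begins: read the wrist's pose just before it. camera_params takes no time and is no camera call.
- sign_off(): hands the job in, once; it reports no verdict.
The state is a dict: "clock": time; "qpos": joint angles; "joint_vel": joint speeds; "tau": joint torques, N m; "position": TCP position; "tcp_rot": TCP orientation; "force": force on the tool from outside, world axes, zero at the start; "torque": the same for the moment, N m; "gripper_width": finger opening in m.
Only numpy, scipy, OpenCV 4.12 (cv2) and the standard library are available. Lean on these libraries where they do the work, as an engineer would, in place of code of your own. Each camera call takes 0.05 s, during which the arm holds its last target. There are 200 camera calls.

## Task

Feel the glued-up curved rail for raised joints: stroke your fingertips lightly along its top from the end beside the yellow glue bottle to the end beside the blue tin, touching every stave in turn with just enough pressure that the rail gives a little on its springs. Never press hard, do not grip or lift the rail, and leave everything else on the bench where it stands. Finish with the fingertips still resting lightly on the last stave, beside the tin, and stay there.

Things in the scene. Friction and masses are not known exactly. Their poses are not given: they have to be found in the camera images.
- stave_1 (a point): top of stave no. 1 of 7 of the curved rail, light wood: origin at the centre of its flat top face (about 62 mm above the bench), axes as the grey plate's. Each stave is 47 mm long along the curve, 36 mm wide and 24 mm thick. It is one end of the rail
- stave_2 (a point): top of stave no. 2 of 7 of the curved rail, dark wood: origin at the centre of its flat top face (about 62 mm above the bench), axes as the grey plate's. Each stave is 47 mm long along the curve, 36 mm wide and 24 mm thick
- stave_3 (a point): top of stave no. 3 of 7 of the curved rail, light wood: origin at the centre of its flat top face (about 62 mm above the bench), axes as the grey plate's. Each stave is 47 mm long along the curve, 36 mm wide and 24 mm thick
- stave_4 (a point): top of stave no. 4 of 7 of the curved rail, dark wood: origin at the centre of its flat top face (about 62 mm above the bench), axes as the grey plate's. Each stave is 47 mm long along the curve, 36 mm wide and 24 mm thick
- stave_5 (a point): top of stave no. 5 of 7 of the curved rail, light wood: origin at the centre of its flat top face (about 62 mm above the bench), axes as the grey plate's. Each stave is 47 mm long along the curve, 36 mm wide and 24 mm thick
- stave_6 (a point): top of stave no. 6 of 7 of the curved rail, dark wood: origin at the centre of its flat top face (about 62 mm above the bench), axes as the grey plate's. Each stave is 47 mm long along the curve, 36 mm wide and 24 mm thick
- stave_7 (a point): top of stave no. 7 of 7 of the curved rail, light wood: origin at the centre of its flat top face (about 62 mm above the bench), axes as the grey plate's. Each stave is 47 mm long along the curve, 36 mm wide and 24 mm thick. It is the other end of the rail
- rail (a joint): how far the whole rail is pressed down on the springs of its cradle, in m: 0 at rest, positive downward; all seven staves go down together and stay level. The springs give 1.2 N per mm; after 10 mm it meets a hard stop. Negative means that it is being lifted (lifting it off is wrong). The rail does not move sideways. 
- cradle: the fixed grey-painted plate (130 x 300 x 12 mm, origin at the centre of its underside) that carries the work: a curved wooden chair-back rail glued up from seven alternating light and dark staves in one flush, level arc: centre-line radius 300 mm, 63 degrees, 330 mm along the curve, lying flat on two short blue sprung posts; stave 7 is at the plate's +y end, the curve bulges to +x
- glue: yellow glue bottle with a red cap, 54 mm in diameter, 125 mm tall, standing 60 to 120 mm beyond one end of the rail (either end): it marks the end to start from; origin at the centre of its base
- tin: blue tin with a pale top, 72 mm in diameter, 85 mm tall, standing the same way beyond the other end of the rail: it marks the end to finish at; origin at the centre of its base
- chisel: screwdriver with an orange handle, 200 mm long, lying on the bench beyond the rail's outer curve; origin under its middle, x along its length
- brush: dusting brush, 170 mm long, lying inside the rail's curve on the robot's side; origin under its middle, x along its length
- plane: small hand plane, 45 x 140 x 50 mm, dark steel with wooden grips, beyond the outer curve; origin at the centre of its underside, y along its length
- mallet: turned wooden mallet standing on its head to the right, 76 mm in diameter, 214 mm tall; origin at the centre of its base
- jar: amber jar with a steel cap to the left, 72 mm in diameter, 110 mm tall; origin at the centre of its base

How it is judged (in metres and radians):
On the way, in this order (a step that is already met when the one before it is completed fails the run):
1. the fingertips press the first (beside the glue bottle) stave so that the rail gives at least 0.6 mm (((horizontal distance between glue and stave_1 below 0.2 m and contact force between the fingers and rail_c0 above 0.3 N and value of joint rail above 0.0006 m) or (horizontal distance between glue and stave_7 below 0.2 m and contact force between the fingers and rail_c6 above 0.3 N and value of joint rail above 0.0006 m))), for 0.1 s.
2. the fingertips press the second stave so that the rail gives at least 0.6 mm (((horizontal distance between glue and stave_1 below 0.2 m and contact force between the fingers and rail_c1 above 0.3 N and value of joint rail above 0.0006 m) or (horizontal distance between glue and stave_7 below 0.2 m and contact force between the fingers and rail_c5 above 0.3 N and value of joint rail above 0.0006 m))), for 0.1 s.
3. the fingertips press the third stave so that the rail gives at least 0.6 mm (((horizontal distance between glue and stave_1 below 0.2 m and contact force between the fingers and rail_c2 above 0.3 N and value of joint rail above 0.0006 m) or (horizontal distance between glue and stave_7 below 0.2 m and contact force between the fingers and rail_c4 above 0.3 N and value of joint rail above 0.0006 m))), for 0.1 s.
4. the fingertips press the fourth (middle) stave so that the rail gives at least 0.6 mm (((horizontal distance between glue and stave_1 below 0.2 m and contact force between the fingers and rail_c3 above 0.3 N and value of joint rail above 0.0006 m) or (horizontal distance between glue and stave_7 below 0.2 m and contact force between the fingers and rail_c3 above 0.3 N and value of joint rail above 0.0006 m))), for 0.1 s.
5. the fingertips press the fifth stave so that the rail gives at least 0.6 mm (((horizontal distance between glue and stave_1 below 0.2 m and contact force between the fingers and rail_c4 above 0.3 N and value of joint rail above 0.0006 m) or (horizontal distance between glue and stave_7 below 0.2 m and contact force between the fingers and rail_c2 above 0.3 N and value of joint rail above 0.0006 m))), for 0.1 s.
6. the fingertips press the sixth stave so that the rail gives at least 0.6 mm (((horizontal distance between glue and stave_1 below 0.2 m and contact force between the fingers and rail_c5 above 0.3 N and value of joint rail above 0.0006 m) or (horizontal distance between glue and stave_7 below 0.2 m and contact force between the fingers and rail_c1 above 0.3 N and value of joint rail above 0.0006 m))), for 0.1 s.
7. the fingertips press the last (beside the blue tin) stave so that the rail gives at least 0.6 mm (((horizontal distance between glue and stave_1 below 0.2 m and contact force between the fingers and rail_c6 above 0.3 N and value of joint rail above 0.0006 m) or (horizontal distance between glue and stave_7 below 0.2 m and contact force between the fingers and rail_c0 above 0.3 N and value of joint rail above 0.0006 m))), for 0.1 s.
At the end, for the whole second after the job is handed in: the fingertips rest on the stave at the blue tin's end with the rail pressed down between 0.6 and 9.5 mm and with less than 16 N, and every loose thing is within 20 mm of where it stood (((horizontal distance between glue and stave_1 below 0.2 m and contact force between the fingers and rail_c6 above 0.3 N and value of joint rail above 0.0006 m) or (horizontal distance between glue and stave_7 below 0.2 m and contact force between the fingers and rail_c0 above 0.3 N and value of joint rail above 0.0006 m)) and value of joint rail below 0.0095 m and contact force between the fingers and cradle below 16 N and distance of each of glue, tin, chisel, brush, plane, mallet, jar from where it was at the start of the episode below 0.02 m); the arm keeps its last pose, push and grip.
It fails at once if the fingers push on or grip the rail or its cradle with more than 20 N (contact force between the fingers and cradle above 20 N).
It fails at once if the rail is lifted more than 3 mm on its springs (value of joint rail below -0.003 m).
It fails at once if a loose thing is moved more than 20 mm, tipped over or lifted (distance of any of glue, tin, chisel, brush, plane, mallet, jar from where it was at the start of the episode above 0.02 m or angle between any of glue, tin, mallet, jar's own z axis and vertical above 0.4 rad).
It also fails if it takes over 48 s, if anything falls off the work surface, if the arm or the gripper's body presses on something with over 40 N, if the wrist force passes 120 N, or if a joint passes its speed limit or range.

## Working session

There is one attempt and no reset: what is moved stays moved. The work goes in short steps, Python scripts to look and compute and a shell command to move; the robot and the scene stay as the last step left them, time stands still between calls to the robot, and variables do not carry over. Pictures are saved under pics/ and viewed, about 8 in all and at most 12, crops included, and the job is handed in when it is done.

```bash
mkdir -p pics; python3 - <<'E'
from workcell import *
import cv2
for n in("scene","top"):
    cv2.imwrite(f"pics/{n}0.png",cv2.cvtColor(capture(n),cv2.COLOR_RGB2BGR)); print(n,camera_params(n))
print(camera_params("wrist"));print(get_state())
E
```

```text
scene {'fx': 494.8058463405684, 'fy': 494.8058463405684, 'cx': 281.6790430398613, 'cy': 212.36490182645554, 'position': array([ 1.6429338 , -0.0522834 ,  0.74853699]), 'rotation': array([58.27147433, -0.58955913, 87.21947396])}
top {'fx': 530.7815663420506, 'fy': 530.7815663420506, 'cx': 281.3797455379809, 'cy': 206.49701539653552, 'position': array([ 0.46431009, -0.02052403,  1.73182142]), 'rotation': array([  4.94411111,   0.61660466, -90.47385972])}
{'fx': 308.6913326457651, 'fy': 308.6913326457651, 'cx': 278.95685755023135, 'cy': 209.76578449849438, 'tool_from_camera': array([[ 9.44011159e-04,  9.55679000e-01,  2.94409169e-01,
         7.53691944e-02],
       [ 9.99999483e-01, -7.90892958e-04, -6.39147484e-04,
         7.12367481e-04],
       [-3.77973690e-04,  2.94409620e-01, -9.55679252e-01,
        -7.13838092e-02],
       [ 0.00000000e+00,  0.00000000e+00,  0.00000000e+00,
         1.00000000e+00]])}
{'clock': 0.1, 'qpos': array([-6.66807267e+01,  6.67165451e+00,  8.26316136e+01,  1.83775051e-03,
        9.07573944e+01, -2.16584876e+00]), 'joint_vel': array([-0.10640187,  0.01618083, -0.08934418,  0.08603232,  0.1053657 ,
       -0.05951212]), 'tau': array([ 1.70775471e-03, -7.33671212e+01, -6.33788824e+01,  7.06462038e-05,
        5.36288746e-03, -7.95706251e-05]), 'position': array([ 0.29039623, -0.60923341,  0.30323599]), 'tcp_rot': array([-1.79939450e+02, -4.12887191e-03,  2.54851432e+01]), 'force': array([0.06785321, 0.41735626, 0.69721397]), 'torque': array([ 0.02291566, -0.01752326, -0.04065737]), 'gripper_width': 0.08561093384702996}
```

View pics/top0.png

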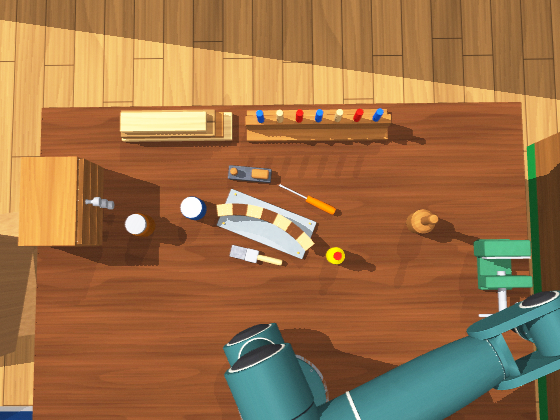

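View pics/scene0.png

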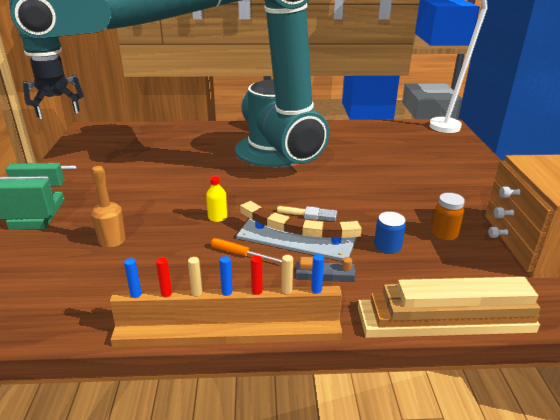

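The top view shows the rail from (225,210), by the tin at (192,208), to (305,243), by the glue at (336,256). The scene view agrees. I'll enlarge both.

```bash
python3 - <<'E'
import cv2
a=cv2.imread("pics/top0.png")[185:270,205:325];cv2.imwrite("pics/topc.png",cv2.resize(a,None,fx=6,fy=6,interpolation=2))
a=cv2.imread("pics/scene0.png")[190:260,230:370];cv2.imwrite("pics/scc.png",cv2.resize(a,None,fx=5.5,fy=5.5,interpolation=2))
E
```

```text
(no output)
```

View pics/topc.png

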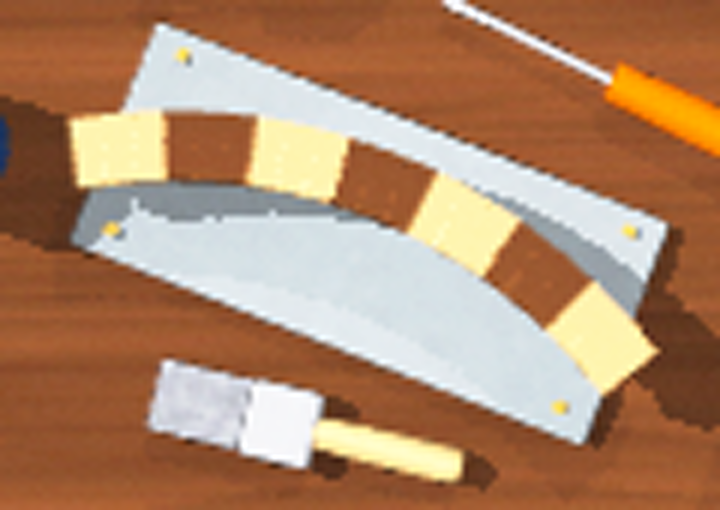

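View pics/scc.png

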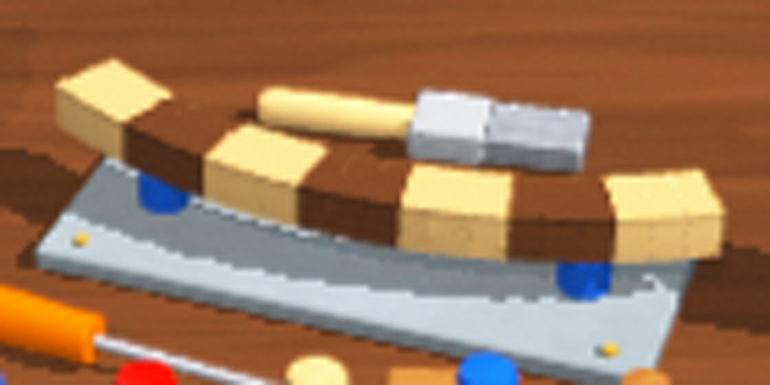

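The crops give these stave-top centres. In the top crop: s1 (601,339), s3 (464,222), s5 (299,160) and s7 (119,150). In the scene crop: s1 (116,90), s3 (269,156), s5 (459,190) and s7 (662,195). I'll triangulate them and fit the arc.

```bash
cat >h.py <<'E'
import numpy as np
from scipy.spatial.transform import Rotation as R
from scipy.optimize import least_squares
def ray(p,uv):
    d=R.from_euler('xyz',p['rotation'],degrees=True).as_matrix()@np.array([(uv[0]-p['cx'])/p['fx'],-(uv[1]-p['cy'])/p['fy'],-1])
    return np.array(p['position']),d/np.linalg.norm(d)
def tri(rs):
    A=sum(np.eye(3)-np.outer(d,d) for o,d in rs);b=sum((np.eye(3)-np.outer(d,d))@o for o,d in rs)
    x=np.linalg.solve(A,b);return x,[np.linalg.norm(np.cross(x-o,d))*1e3 for o,d in rs]
def atz(r,z): o,d=r;return o+d*(z-o[2])/d[2]
def arc(p,k): # p=cx,cy,yaw of +x bulge ; stave k
    a=p[2]+np.radians(9*(k-4));return np.array([p[0]+.3*np.cos(a),p[1]+.3*np.sin(a)])
def fit(P): # dict k->xy
    r=least_squares(lambda p:np.concatenate([arc(p,k)-v for k,v in P.items()]),[.2,0,0]);return r.x,r.fun
E
python3 - <<'E'
from h import *
from workcell import camera_params
t=camera_params("top");s=camera_params("scene")
T={1:(601,339),2:(539,273),3:(464,222),4:(385,184),5:(299,160),6:(208,148),7:(119,150)}
S={1:(116,90),3:(269,156),5:(459,190),7:(662,195)}
tu=lambda c:((c[0]+.5)/6-.5+205,(c[1]+.5)/6-.5+185); su=lambda c:((c[0]+.5)/5.5-.5+230,(c[1]+.5)/5.5-.5+190)
for k in S: print(k,*tri([ray(t,tu(T[k])),ray(s,su(S[k]))]))
P={k:atz(ray(t,tu(T[k])),.062)[:2] for k in T}
p,f=fit(P);print(p,np.degrees(p[2]),np.round(f*1e3,1))
for k in range(1,8):print(k,arc(p,k).round(4))
for n,uv,z in(("glue",(336,256),.12),("tin",(192,207),.085)):print(n,atz(ray(t,uv),z))
E
```

```text
1 [ 0.49927191 -0.07467526  0.0623752 ] [np.float64(1.512361358657053), np.float64(1.5123613586570268)]
3 [ 0.56128315 -0.00298631  0.06195056] [np.float64(2.060099809696502), np.float64(2.060099809696492)]
5 [0.59475909 0.08346514 0.06274967] [np.float64(2.00981170658998), np.float64(2.0098117065899825)]
7 [0.60097081 0.17766483 0.06201637] [np.float64(1.332583193849793), np.float64(1.3325831938498793)]
[ 0.30231923  0.14797097 -0.37814173] -21.66592542332396 [ 1.2 -1.1 -0.8  0.6 -0.8  0.  -0.4  0.9  0.4  0.7  0.3 -0.6  0.2 -0.5]
1 [ 0.5005 -0.0773]
2 [ 0.5333 -0.0435]
3 [ 0.5604 -0.005 ]
4 [0.5811 0.0372]
5 [0.595  0.0822]
6 [0.6017 0.1288]
7 [0.601  0.1759]
glue [ 0.45229439 -0.16807219  0.12      ]
tin [0.60791058 0.2748869  0.085     ]
```

The triangulated heights are 62.0 to 62.7 mm, which matches the text. The arc fit residuals are about 1 mm. The glue is at stave 1, 103 mm from its centre. Next I shut the gripper, go high over the mallet to above stave 1, and turn to yaw 68°.

```bash
python3 -m creep '[[-1,0,0,-0.05,0,0,0],[-1,0.02,-0.02,-0.08,0,0,0],[-1,0.06,-0.055,-0.08,0,0,0],[-1,0.10,-0.093,-0.08,0,0,0],[-1,0.14,-0.13,-0.08,0,0,0]]'
python3 -m creep '[[-1,0.04,-0.037,0,0,0,0],[-1,0.08,-0.075,0,0,0,0],[-1,0.12,-0.112,0,0,0,0],[-1,0.16,-0.149,0,0,0,0],[-1,0.20,-0.186,0,0,0,0]]'
python3 -m creep '[[-1,0.04,-0.037,0,0,0,0],[-1,0.078,-0.074,0,0,0,0],[-1,0.078,-0.074,0,0,0,-10],[-1,0.078,-0.074,0,0,0,-20],[-1,0.078,-0.074,0,0,0,-30]]'
python3 -m creep '[[-1,0,0,0,0,0,-10],[-1,0,0,0,0,0,-12.5],[-1,0,0,0,0,0,-12.5]]'
```

```text
clock: 0.72
position: [0.3611, -0.4301, 0.3836]
tcp_rot: [-180.0, 0.0, 25.5]
force: [0.5, -0.0, -0.2]
gripper_width: 0.0
clock: 1.35
position: [0.4616, -0.176, 0.3838]
tcp_rot: [-180.0, 0.0, 25.5]
force: [0.9, 0.2, -0.1]
gripper_width: -0.0
clock: 1.98
position: [0.4999, -0.0772, 0.3836]
tcp_rot: [-180.0, 0.0, 55.8]
force: [0.7, 0.4, 0.5]
gripper_width: -0.0
clock: 2.35
position: [0.4999, -0.0774, 0.3836]
tcp_rot: [-180.0, 0.0, 68.0]
force: [-0.2, -0.1, -0.2]
gripper_width: 0.0
```

```bash
python3 -m creep '[[-1,0,0,0.06,0,0,0],[-1,0,0,0.12,0,0,0],[-1,0,0,0.17,0,0,0],[-1,0,0,0.21,0,0,0],[-1,0,0,0.224,0,0,0]]'
python3 -m creep '[[-1,0,0,0,0,0,0]]'; python3 - <<'E'
from workcell import *
import cv2,numpy as np
s=get_state();print(s['position'],s['force'])
w=capture("wrist");a=capture("scene")[150:270,200:360]
a=cv2.resize(a,None,fx=3.5,fy=3.5,interpolation=2)
c=np.zeros((420,800,3),np.uint8);c[:,:560]=a;c[:,560:]=0
cv2.imwrite("pics/w1.png",cv2.cvtColor(w,4));cv2.imwrite("pics/s1.png",cv2.cvtColor(a,4))
E
```

```text
clock: 2.98
position: [0.4991, -0.0773, 0.1577]
tcp_rot: [-179.8, 0.0, 67.9]
force: [0.4, -0.5, 0.1]
gripper_width: 0.0001
clock: 3.1
position: [0.5, -0.0775, 0.1601]
tcp_rot: [-180.0, 0.0, 68.0]
force: [-0.2, 0.2, 0.7]
gripper_width: -0.0001
[ 0.50000724 -0.077463    0.1600882 ] [-0.18476146  0.18704918  0.65768561]
```

View pics/w1.png

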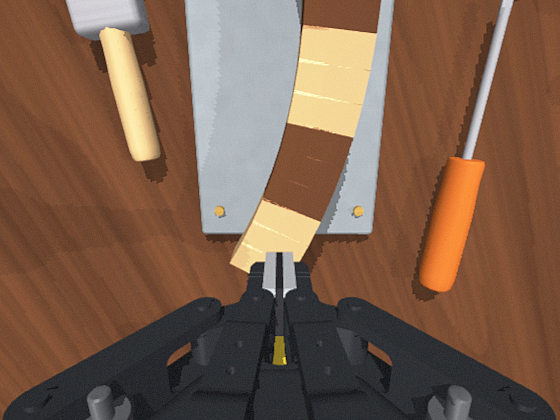

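View pics/s1.png

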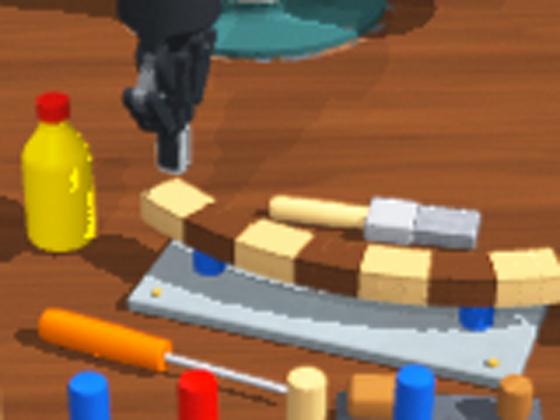

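The wrist view shows the tips ahead of and above stave 1, with clear space around them. Joint mid-points read s1/s2 (293,210), s2/s3 (320,132) and s3/s4 (339,30). I'll compare these with the fit.

```bash
python3 - <<'E'
from h import *
from workcell import camera_params
w=camera_params("wrist");M=np.array(w['tool_from_camera']);Rt=R.from_euler('xyz',[180,0,68],degrees=True).as_matrix()
p=[0.30232,0.14797,-0.37814];t=np.array([.5,-.0775,.1601])
for k,(u,v) in {1.5:(293.5,210),2.5:(320.5,132),3.5:(339.5,30)}.items():
    d=Rt@M[:3,:3]@np.array([(u-w['cx'])/w['fx'],-(v-w['cy'])/w['fy'],-1]);o=t+Rt@M[:3,3]
    print(k,atz((o,d),.062),arc(p,k))
for k in range(1,8):
    print(k,(Rt.T@np.append(arc(p,k)-t[:2],0)).round(4))
E
```

```text
1.5 [ 0.51689528 -0.06013559  0.062     ] [ 0.51751789 -0.06105121]
2.5 [ 0.54595308 -0.02491854  0.062     ] [ 0.54756657 -0.02481345]
3.5 [0.57079361 0.01708564 0.062     ] [0.57157646 0.01567882]
1 [0.0004 0.0003 0.    ]
2 [0.044  0.0181 0.    ]
3 [0.0898 0.0288 0.    ]
4 [0.1367 0.0322 0.    ]
5 [0.1837 0.0283 0.    ]
6 [0.2294 0.017  0.    ]
7 [ 0.2728 -0.0012 -0.    ]
```

Agreement is within 1.6 mm. Now I descend gently.

```bash
python3 -m creep '[[-1,0,0,0.006,0,0,0],[-1,0,0,0.012,0,0,0],[-1,0,0,0.017,0,0,0],[-1,0,0,0.021,0,0,0],[-1,0,0,0.021,0,0,0]]'
python3 -m creep '[[-1,0,0,0.002,0,0,0],[-1,0,0,0.003,0,0,0],[-1,0,0,0.003,0,0,0]]'
```

```text
clock: 3.82
position: [0.4998, -0.0774, 0.1385]
tcp_rot: [-180.0, 0.0, 68.0]
force: [0.2, -0.4, -0.4]
gripper_width: 0.0
clock: 4.2
position: [0.4999, -0.0774, 0.1359]
tcp_rot: [-180.0, -0.0, 68.0]
force: [0.7, 0.7, -0.5]
gripper_width: -0.0
```

```bash
python3 -m creep '[[-1,0,0,0.001,0,0,0],[-1,0,0,0.002,0,0,0],[-1,0,0,0.002,0,0,0]]'
```

```text
clock: 4.58
position: [0.5, -0.0774, 0.1339]
tcp_rot: [180.0, 0.0, 68.0]
force: [0.4, -0.8, 0.2]
gripper_width: -0.0
```

```bash
python3 -m creep '[[-1,0,0,0.001,0,0,0],[-1,0,0,0.002,0,0,0],[-1,0,0,0.002,0,0,0]]'
```

```text
clock: 4.95
position: [0.5, -0.0774, 0.132]
tcp_rot: [180.0, -0.0, 68.0]
force: [-1.0, -0.3, 2.8]
gripper_width: 0.0002
```

```bash
python3 -m creep '[[-1,0,0,0.0005,0,0,0],[-1,0,0,0.001,0,0,0],[-1,0,0,0.001,0,0,0]]'; python3 - <<'E'
from workcell import *
import numpy as np
f=[]
for i in range(8): capture("wrist");f.append(get_state()['force'])
print(np.mean(f,0),np.std(f,0))
E
```

```text
clock: 5.32
position: [0.5, -0.0774, 0.131]
tcp_rot: [180.0, -0.0, 68.0]
force: [-1.0, 0.1, 3.3]
gripper_width: 0.0003
[-0.40151092  0.21118677  4.65006678] [0.38604814 0.3698354  0.41131438]
```

4.65 N at TCP z 0.131 puts first contact near z 0.135, so the rail is down about 3.9 mm. Now I stroke, one stave per call.

```bash
python3 -m creep '[[-1,0.009,0.0042,0,0,0,0],[-1,0.018,0.0082,0,0,0,0],[-1,0.027,0.0119,0,0,0,0],[-1,0.036,0.0153,0,0,0,0],[-1,0.044,0.018,0,0,0,0]]'
```

```text
clock: 6.35
position: [0.5336, -0.0428, 0.1308]
tcp_rot: [-180.0, 0.0, 68.0]
force: [-2.4, -3.3, 4.9]
gripper_width: 0.0002
```

```bash
python3 -m creep '[[-1,0.009,0.0025,0,0,0,0],[-1,0.018,0.005,0,0,0,0],[-1,0.027,0.007,0,0,0,0],[-1,0.036,0.009,0,0,0,0],[-1,0.0455,0.0107,0,0,0,0]]'
```

```text
clock: 6.98
position: [0.5604, -0.0047, 0.1309]
tcp_rot: [-180.0, 0.0, 68.0]
force: [-2.5, -2.6, 4.8]
gripper_width: 0.0001
```

On track: vertical force about 4.9 N and drag about 3.6 N.

```bash
python3 -m creep '[[-1,0.009,0.0009,0,0,0,0],[-1,0.018,0.0018,0,0,0,0],[-1,0.028,0.0026,0,0,0,0],[-1,0.038,0.003,0,0,0,0],[-1,0.047,0.0034,0,0,0,0]]'
```

```text
clock: 7.6
position: [0.5811, 0.0377, 0.1309]
tcp_rot: [180.0, -0.0, 68.0]
force: [-1.6, -3.5, 4.5]
gripper_width: -0.0002
```

```bash
python3 -m creep '[[-1,0.009,-0.0003,0,0,0,0],[-1,0.018,-0.001,0,0,0,0],[-1,0.028,-0.002,0,0,0,0],[-1,0.038,-0.003,0,0,0,0],[-1,0.047,-0.004,0,0,0,0]]'
```

```text
clock: 8.22
position: [0.595, 0.0828, 0.1309]
tcp_rot: [-180.0, -0.0, 68.0]
force: [-1.4, -3.0, 4.2]
gripper_width: -0.0002
```

```bash
python3 -m creep '[[-1,0.009,-0.0018,0,0,0,0],[-1,0.018,-0.0038,0,0,0,0],[-1,0.027,-0.006,0,0,0,0],[-1,0.036,-0.0085,0,0,0,0],[-1,0.0457,-0.0113,0,0,0,0]]'
```

```text
clock: 8.85
position: [0.6015, 0.1294, 0.1309]
tcp_rot: [180.0, -0.0, 68.0]
force: [0.3, -3.3, 3.6]
gripper_width: -0.0
```

```bash
python3 -m creep '[[-1,0.009,-0.0033,0,0,0,0],[-1,0.018,-0.0068,0,0,0,0],[-1,0.027,-0.0107,0,0,0,0],[-1,0.036,-0.0147,0,0,0,0],[-1,0.0434,-0.0182,0,0,0,0]]'
```

```text
clock: 9.48
position: [0.6008, 0.1765, 0.1309]
tcp_rot: [180.0, -0.0, 68.0]
force: [0.4, -3.7, 4.1]
gripper_width: 0.0
```

Now I hold and check.

```bash
python3 -m creep '[[-1,0,0,0,0,0,0],[-1,0,0,0,0,0,0],[-1,0,0,0,0,0,0]]'; python3 - <<'E'
from workcell import *
import cv2,numpy as np
f=[]
for i in range(6): a=capture("scene");f.append(get_state()['force'])
print(np.mean(f,0),get_state()['position'])
a=cv2.resize(a[150:300,90:470],None,fx=2.1,fy=2.1,interpolation=2);cv2.imwrite("pics/end.png",cv2.cvtColor(a,4))
E
```

```text
clock: 9.85
position: [0.6008, 0.1759, 0.1309]
tcp_rot: [-180.0, -0.0, 68.0]
force: [0.2, 3.2, 5.1]
gripper_width: -0.0002
[-0.97768135  3.4082741   4.4548318 ] [0.60082967 0.17579496 0.1309492 ]
```

View pics/end.png

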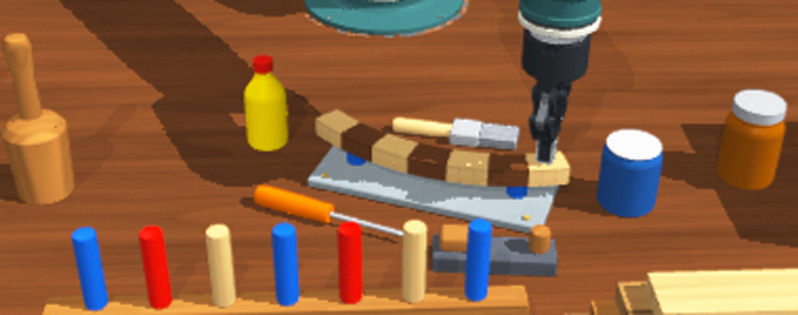

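The final view shows the tips on the light last stave, beside the tin, at about (547,160). Everything else stands where it was.

```bash
python3 -c "from workcell import *; print(sign_off())"
```

```text
the job is handed in; nothing more can be done
None
```

I stroked the shut fingertips along the rail from stave 1, beside the glue bottle, to stave 7, beside the tin. They are still resting on stave 7, and the job was handed in at about 10 s of the 48 s allowed. The sign-off gives no verdict.

- **Measurements:** The stave heights came out at 62.0–62.7 mm from two views, and the wrist camera agreed with the fitted curve to within about 2 mm.
- **Pressure:** The vertical force was 3.6–5 N at the end of every stave, and drag never passed about 4 N. That means the rail was down about 3–4 mm. I inferred this from the force and the tool height, because the rail joint itself can't be read.
- **Last check:** The tool sat at (0.601, 0.176), within 1 mm of the fitted centre of stave 7. The force there was about 4.5 N vertical, plus 3.4 N sideways from friction. In the final picture, none of the loose things had visibly moved.
- **Disagreements:** No check failed. The top and scene camera rays missed each other by up to 4 mm, which is about the calibration error.

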